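# Make up two test kits

## Task

Make up the two test kits: the long carton, the short stout bottle and the wide jar go into the square tray with three compartments; the short carton and the tall slim bottle go into the narrow tray with two. Put each thing into a compartment of its own, the one that it fits, down on the tray's floor, the cartons lying flat and the bottles and the jar standing upright. Leave the tape roll and the timer where they lie.

Things in the scene. Friction and masses are not known exactly. Their poses are not given: they have to be found in the camera images.
- long_carton: Long flat white paper carton, loose: 32 (its x) x 95 (its y) x 20 mm high, lying flat. Origin: centre of its underside, z up. Grip it across the 32 mm width.
- short_carton: Short flat white paper carton, loose: 32 (its x) x 60 (its y) x 20 mm high, lying flat. Origin: centre of its underside, z up. Grip it across the 32 mm width.
- stout_bottle: Short stout white plastic bottle, loose, standing: body 32 mm across up to 42 mm high, above it a 20 mm wide grey cap, 54 mm high in all. Origin: centre of its underside, z up.
- tall_bottle: Tall slim white plastic bottle, loose, standing: body 20 mm across up to 54 mm high, above it a 15 mm wide grey cap, 68 mm high in all. Origin: centre of its underside, z up.
- jar: Wide white specimen jar, loose, standing: body 48 mm across up to 36 mm high, above it a grey screw lid 52 mm across, 54 mm high in all. Origin: centre of its underside, z up. Grip it by the lid.
- square_tray: Square aluminium tray, fixed, 125 x 125 mm; floor 3 mm thick, rims and dividers 3 mm wide, tops 8 mm above the table. Origin: centre of underside, z up. Compartments (own x, y, mm): long one for the long carton, 48 x 119, centre (-35.5, 0); largest, for the jar, 68 x 68, centre (25.5, -25.5); smaller one for the stout bottle, 68 x 48, centre (25.5, 35.5).
- narrow_tray: Long narrow aluminium tray, fixed, 54 (x) x 131 (y) mm; floor 3 mm thick, rims and divider 3 mm wide, tops 8 mm above the table. Origin: centre of underside, z up. Compartments (own x, y, mm): longer one for the short carton, 48 x 80, centre (0, -22.5); shorter one for the tall bottle, 48 x 42, centre (0, 41.5).
- tape_roll: Bystander: loose grey roll of sports tape lying flat, 50 mm across, 20 mm high, hole 32 mm. Origin: centre of its underside.
- timer: Bystander: loose black digital timer lying flat, 40 (x) x 55 (y) x 18 mm high. Origin: centre of its underside.
Not all that is in view belongs to the job. What is shaped like the jar but orange is not meant.

How it is judged:
By the outcome, as a careful person would: the job done as asked, in the order asked, and still so for the second after the job is handed in, with the robot touching nothing.
It also fails if it takes over 128 s, if anything falls off the work surface, if the arm or the gripper's body presses on something with over 40 N, if the wrist force passes 120 N, or if a joint passes its speed limit or range.

## Robot

A 7-joint arm with a two-finger parallel gripper is mounted at the origin on the work surface. World frame = base frame: x ahead of the robot, y to its left, z up, the work surface at z = 0. Lengths are in m, angles in rad, forces in N, time in s.
With the tool pointing down it reaches from about 0.35 to 0.9 m from the base axis. Payload 7.2 kg.
Tool frame: the origin (TCP) lies midway between the tips of the shut fingers; the grasp point (between the pads) lies 19 mm behind it; z points along the fingers, y is the line along which they close (so a half turn about z gives the same grasp; the last joint's range is limited). The gripper opens to 88 mm and grips with 3 to 60 N. Pads are 20 mm wide; open, the fingers measure 115 mm over their backs; the gripper's body (75 mm by 178 mm) begins 61 mm behind the grasp point.
Start: joints at [1.052, 0.411, -0.013, 1.596, 0.006, 1.134, -0.082], TCP at [0.272, -0.563, 0.223] pointing down, gripper open.
Joint ranges: [-2.95, 2.95], [-0.29, 1.99], [-1.47, 1.44], [0.14, 2.54], [-1.03, 4.17], [0.13, 1.85], [-2.86, 2.86]. Speed limits (rad/s): [2.39, 2.39, 3.01, 3.01, 3.14, 3.14, 3.14].

## Interface

Orientations are given as a rotation vector (axis times angle).
In Python, from bench import ctrl, vision gives the robot as it stands.
- The arm moves only by the tool arm_command, never from a script. Its arguments are lists of equal length, an entry for each row: "offset": the shift along the world's x, y, z in mm, a list of three; "rotation": the turn, a rotation vector about the world's x, y, z in degrees, a list of three. A call has 1 to 12 rows; each row shifts and turns the commanded pose from where the row before left it; what a row does not reach is not made up. A row lasts 1/10 s, in which the tool goes at most 50 mm and 8.59 degrees, less where a joint would pass 70% of its speed; a pose out of reach is approached as far as the arm can. A call is refused whole if a number of a shift passes 50 or a number of a turn 8.59, either way. A call with a gripper value outside its range is refused whole. "grip" is the closure, from 0 (fully open) to 1 (shut), set as the call begins (left out, the last holds). The fingers move at their own pace and stop on an object; the grip force is fixed at half the most. Time passes only in rows, so rows that do not move let the fingers close. It gives the time, the measured TCP pose, the force, the opening and the grip force at its end, in the units of the state.
- ctrl.state(): the state, without advancing time (a new reading comes with each control period).
- vision.get_image(name): name is "scene" or "top" or "wrist"; returns a dict with "color" (480x640x3 uint8, red, green, blue), "range_z" (480x640 float32, m along the optical axis (not along the pixel's ray), 0 where there is no reading), "intrinsics" (3x3 intrinsics, pixels), "cam_to_world" (4x4, takes a point from camera to world coordinates). Camera axes: x right, y down, z forward; pixel columns grow to the right and rows downward; lengths in m; the calibration is good to about 2 mm. A picture is of the moment at which its call begins.
- ctrl.finish_job(): hands the job in; it is judged then, once.
The state is a dict: "t": time; "joints": joint angles; "joint_velocities": joint speeds; "tau": joint torques, N m; "position": TCP position; "tool_rot": TCP orientation; "force": force on the tool from outside, world axes, zero at the start; "ft_torque": the same for the moment, N m; "finger_gap": finger opening in m; "finger_force": force on a finger pad.
Only numpy, scipy, OpenCV 4.12 (cv2) and the standard library are available. Lean on these libraries where they do the work, as an engineer would, in place of code of your own. Each camera call takes 0.05 s, during which the arm holds its last target. There are 200 camera calls.

## Working session

There is one attempt and no reset: what is moved stays moved. The work goes in short steps, Python scripts to look and compute and a tool call to move; the robot and the scene stay as the last step left them, time stands still between calls to the robot, and variables do not carry over. Pictures are saved under pics/ and viewed, at most 14 in all, crops included, and the job is handed in when it is done.

Besides the shell and the picture viewer there is one more tool, called after ">>>" as a command line: name --argument value ..., lists and objects as JSON in quotes. arm_command: Moves the arm, as the interface text tells. Its arguments: {"type":"object","properties":{"offset":{"type":"array","items":{"type":"array","items":{"type":"number"}}},"rotation":{"type":"array","items":{"type":"array","items":{"type":"number"}}},"grip":{"type":"number"}},"required":["offset","rotation"]}

```bash
mkdir -p pics; ls
cat > h.py <<'E'
import numpy as np, cv2
from bench import ctrl, vision
def shot(name,f):
    im=vision.get_image(name); np.savez(''+f+'.npz',**im)
    cv2.imwrite('pics/'+f+'.png',im['color'][:,:,::-1]); return im
def load(f): return np.load(''+f+'.npz')
def world(im):
    K=im['intrinsics'];T=im['cam_to_world'];z=im['range_z']
    v,u=np.mgrid[:480,:640]
    p=np.stack([(u-K[0,2])/K[0,0]*z,(v-K[1,2])/K[1,1]*z,z],-1)
    return p@T[:3,:3].T+T[:3,3]
E
python3 - <<'E'
from h import *
shot('top','top0'); shot('scene','scene0')
s=ctrl.state(); print(s)
im=load('top0'); print(im['intrinsics'],im['cam_to_world'])
E
```

```text
pics
{'t': 0.1, 'joints': array([ 1.0517721 ,  0.4117951 , -0.01270101,  1.59691323,  0.00558039,
        1.13431227, -0.0822346 ]), 'joint_velocities': array([ 0.00076929, -0.00057482,  0.00010766, -0.003187  ,  0.00066588,
        0.00190624, -0.00076627]), 'tau': array([ 3.11512908e-03, -5.89097893e+01,  6.43957313e-01, -2.91712332e+01,
       -5.38043166e-02,  1.44907233e-02,  1.08493409e-04]), 'position': array([ 0.27209355, -0.56217884,  0.22192798]), 'tool_rot': array([-3.06082489e+00, -7.01828283e-01,  6.17620476e-04]), 'force': array([0.00767527, 0.33603538, 0.13665678]), 'ft_torque': array([ 0.06256365,  0.02876988, -0.00118838]), 'finger_force': 0.0, 'finger_gap': 0.08786694544420902}
[[557.59335419   0.         311.62398063]
 [  0.         557.59335419 238.97647176]
 [  0.           0.           1.        ]] [[-0.02784069 -0.98605078  0.16409982  0.40503662]
 [-0.99959071  0.0263815  -0.01106517  0.00420074]
 [ 0.00658162 -0.16434071 -0.98638168  0.96405724]
 [ 0.          0.          0.          1.        ]]
```

View pics/top0.png

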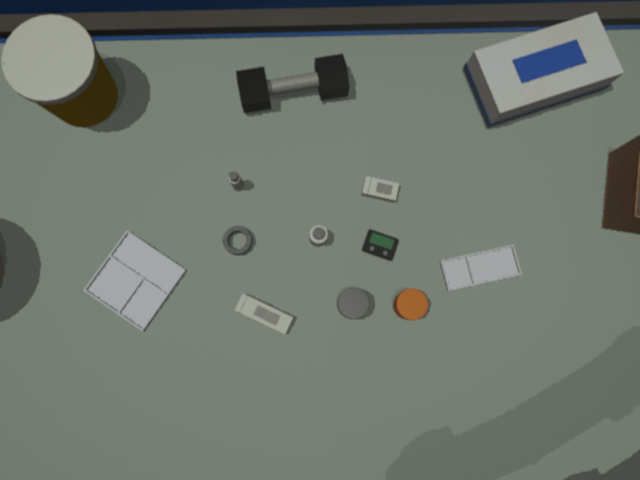

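View pics/scene0.png

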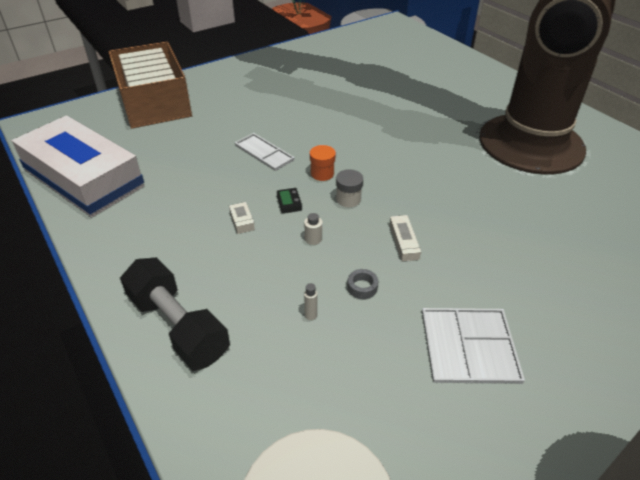

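The top view shows the square tray at (135,281), the narrow tray at (481,268), the long carton at (265,314) and the short carton at (381,189). It also shows the stout bottle at (319,235), the tall bottle at (236,181), the jar at (354,303), the orange decoy at (412,304), the tape at (238,240) and the timer at (380,244).

Run:
```python
from h import *
im=load('top0'); W=world(im); Z=W[...,2]
print('tablez',np.median(Z[350:450,100:350]), Z[350:450,100:350].std())
for n,(u,v),r,lo in [('long',(265,314),36,.012),('short',(381,189),28,.012),('stout',(319,235),16,.046),('tall',(236,181),18,.058),('jar',(354,303),24,.045),('orange',(412,304),24,.03),('tape',(238,240),20,.012),('timer',(380,244),20,.01),('sq',(135,281),56,.005),('nar',(481,268),46,.005)]:
    y,x=np.mgrid[v-r:v+r,u-r:u+r]; m=Z[v-r:v+r,u-r:u+r]>lo
    if n in('short','timer','tape','stout','jar','orange'):
        k,l=cv2.connectedComponents(m.astype('u1')); c=l[r-3:r+4,r-3:r+4]; 
        if c.max()>0: m=l==np.bincount(c[c>0]).argmax()
    P=W[v-r:v+r,u-r:u+r][m]
    (cx,cy),(w,h),a=cv2.minAreaRect((P[:,:2]*1000).astype('f4'))
    print(n,'px',x[m].mean().round(1),y[m].mean().round(1),'rect',np.round([cx,cy,w,h,a],1),'med',np.round(np.median(P,0)*1000,1),m.sum())
c=im['color'][:,:,::-1]
a=cv2.resize(c[225:340,75:195],None,fx=5,fy=5,interpolation=3)
b=cv2.resize(c[238:298,435:527],None,fx=3,fy=3,interpolation=3)
o=np.zeros((600,800,3),'u1');o[:575,:600]=a[:575,:600]; o[:180,600-76:800]=b; cv2.imwrite('pics/crop1.png',o)
```

```text
tablez 0.0005043190500710892 0.060841866285211064
long px 263.4 313.0 rect [430.9  63.2 128.6  32.1  63.1] med [438.1  77.1  20.7] 1105
short px 380.0 187.7 rect [530.9 -80.1  62.4 296.5  68.1] med [ 648.9 -127.9   20.9] 655
stout px 318.2 232.3 rect [490.4 -11.7  18.4 172.7  85.6] med [567.6 -17.   54.6] 114
tall px 232.9 176.1 rect [539.6  62.3 292.9  14.   25.4] med [663.4 121.1  69.1] 79
jar px 352.8 302.3 rect [443.3 -42.2  50.6 109.1  14.6] med [450.5 -69.7  54.8] 797
orange px 411.0 303.4 rect [439.5 -92.2  51.2 198.2   5.2] med [ 446.  -164.6   54.5] 832
tape px 237.0 239.2 rect [502.8  62.7 222.7  48.5  43.2] med [565.  121.4  20.6] 421
timer px 379.9 244.0 rect [480.2 -79.   59.8 216.   57.6] med [ 550.8 -123.5   16.8] 744
sq px 133.8 280.2 rect [497.7 196.4 392.7 189.4  87.3] med [498.2 299.6   6.6] 1943
nar px 480.3 266.9 rect [ 501.7 -181.1  161.6  385.4    4.8] med [ 506.5 -292.4    6.8] 990
```

View pics/crop1.png

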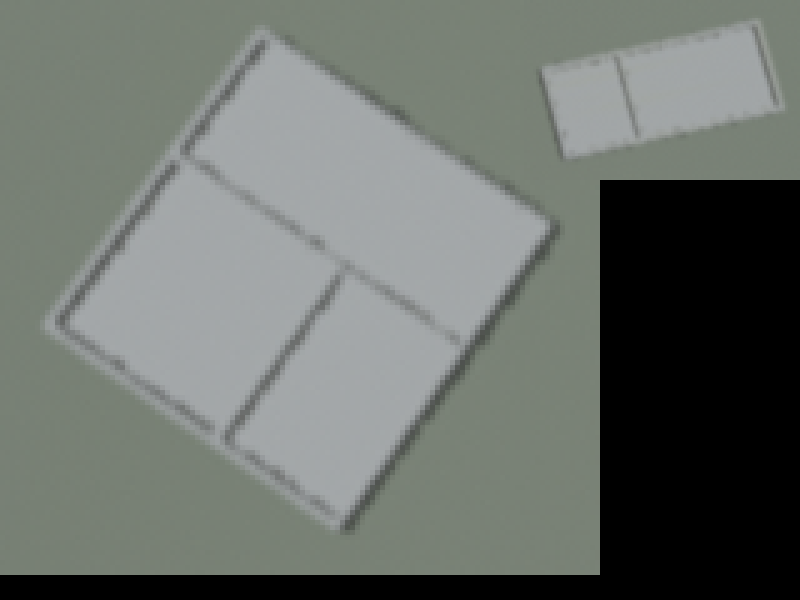

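```bash
cat >> h.py <<'E'
def ray(im,uv,z):
    K=im['intrinsics'];T=im['cam_to_world'];uv=np.atleast_2d(uv).astype(float)
    d=np.c_[(uv-K[:2,2])/[K[0,0],K[1,1]],np.ones(len(uv))]@T[:3,:3].T
    return (T[:3,3]+d*((z-T[2,3])/d[:,2])[:,None])*1000
def rigid(M,P):
    M=np.array(M,float);P=np.array(P)[:,:2];mc=M.mean(0);pc=P.mean(0)
    U,_,V=np.linalg.svd((M-mc).T@(P-pc)); D=np.diag([1,np.linalg.det(V.T@U.T)]);R=V.T@D@U.T
    t=pc-R@mc; return R,t,np.linalg.norm(M@R.T+t-P,axis=1)
def blob(im,uv,r,lo,hi=9):
    W=world(im);u,v=map(int,uv);v0,u0=max(v-r,0),max(u-r,0);s=np.s_[v0:v+r,u0:u+r];m=(W[s][...,2]>lo)&(W[s][...,2]<hi)&(im['range_z'][s]>.02)
    k,l,st,_=cv2.connectedComponentsWithStats(m.astype('u1')); m=l==1+st[1:,4].argmax()
    P=W[s][m]*1000; return P,cv2.minAreaRect(P[:,:2].astype('f4')),m.sum()
E
python3 - <<'E'
from h import *
im=load('top0')
for n,c,r,lo in [('long',(265,314),40,.012),('short',(381,189),28,.012),('stout',(319,235),16,.046),('tall',(236,181),18,.058),('jar',(354,303),24,.045),('orange',(412,304),24,.03),('tape',(238,240),20,.012),('timer',(380,244),24,.01)]:
    P,((cx,cy),(w,h),a),k=blob(im,c,r,lo); print(n,np.round([cx,cy,w,h,a],1),'med',np.round(np.median(P,0),1),k)
q=ray(im,[(127.6,230.6),(186.4,270.4),(144,331),(83.6,290)],.008)
h=62.5; R,t,e=rigid([(-h,-h),(-h,h),(h,h),(h,-h)],q); print('sq',t,np.degrees(np.arctan2(R[1,0],R[0,0])),e)
for c in [(-35.5,0),(25.5,-25.5),(25.5,35.5)]: print(R@c+t)
q=ray(im,[(440.7,260.3),(513.3,244.7),(521.7,274),(448,290.7)],.008)
# +y_tray = world +y (image left)
R,t,e=rigid([(27,65.5),(27,-65.5),(-27,-65.5),(-27,65.5)],q); print('nar',t,np.degrees(np.arctan2(R[1,0],R[0,0])),e)
for c in [(0,-22.5),(0,41.5)]: print(R@c+t)
E
```

```text
long [438.5  78.3  94.8  32.1  63.1] med [438.4  78.4  20.7] 1088
short [ 650.2 -128.3   59.9   33.3   75. ] med [ 649.1 -128.1   20.9] 652
stout [567.3 -17.7  18.2  18.6  88.4] med [567.6 -17.   54.6] 112
tall [664.9 121.8  15.   13.9  61.5] med [663.6 121.3  69. ] 75
jar [450.3 -69.7  50.5  50.3  88.2] med [450.5 -69.8  54.8] 796
orange [ 446.1 -165.5   50.8   50.5   88.1] med [ 446.  -164.6   54.5] 831
tape [565.4 122.1  49.5  48.4  70.6] med [565.3 121.7  20.6] 415
timer [ 551.7 -124.2   55.3   40.6   68.7] med [ 550.9 -123.7   16.8] 740
sq [500.72872328 297.2926087 ] 144.94286964097236 [0.54119175 0.89850581 1.34636481 1.10970779]
[529.78830322 276.90165939]
[494.50196043 332.8134114 ]
[459.4639912  282.88004868]
nar [ 506.62850234 -297.60121848] 10.741489169936852 [0.5285152  0.74431575 0.88288082 0.51511286]
[ 510.82200957 -319.70697559]
[ 498.89381124 -256.8283776 ]
```

>>> arm_command --offset '[[6,22,0],[12,45,-4],[12,45,-6],[12,45,-8],[12,45,-8],[12,45,-8],[12,45,-8],[12,45,-8],[12,45,-8],[12,45,-8],[12,45,-8],[12,45,-8]]' --rotation '[[0,0,3.1],[0,0,3.1],[0,0,3.1],[0,0,3.1],[0,0,3.1],[0,0,3.1],[0,0,3.1],[0,0,3.1],[0,0,3.1],[0,0,3.1],[0,0,3.1],[0,0,3.1]]' --grip 0

```text
t: 1.3
position: [0.4103, -0.0438, 0.1404]
tool_rot: [2.676, 1.644, 0.0]
force: [0.9, -0.8, -1.2]
finger_gap: 0.0878
finger_force: 0.0
```

>>> arm_command --offset '[[10,40,-10],[10,40,-15],[8,30,-15],[0,12,-20],[0,0,-20],[0,0,-20],[0,0,-15],[0,0,-10],[0,0,-5],[0,0,0]]' --rotation '[[0,0,0],[0,0,0],[0,0,0],[0,0,0],[0,0,0],[0,0,0],[0,0,0],[0,0,0],[0,0,0],[0,0,0]]'

```text
t: 2.3
position: [0.438, 0.0764, 0.0103]
tool_rot: [-2.678, -1.642, 0.001]
force: [0.3, 0.4, 0.4]
finger_gap: 0.0876
finger_force: 0.0
```

Run:
```python
from h import *
im=shot('wrist','w1'); print(ctrl.state()['position']*1000, ctrl.state()['force'])
```

```text
[438.37254472  76.44900024  10.79828421] [ 0.18836576 -0.20383672 -0.39486155]
```

View pics/w1.png

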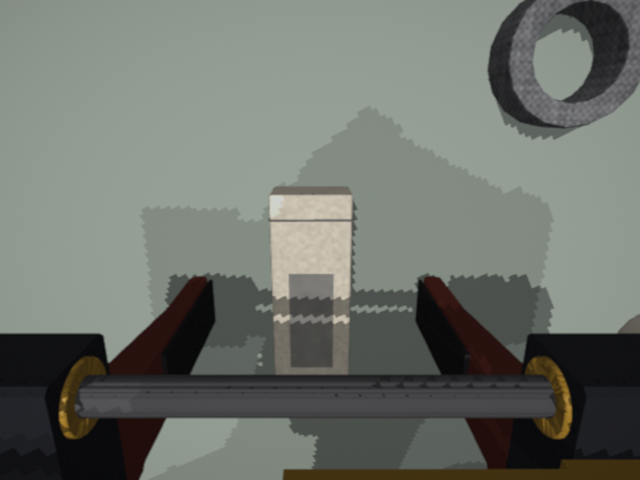

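The wrist view shows the carton (columns 270–352) centred and aligned between the fingers (215–418), so I'll close.

>>> arm_command --offset '[[0,0,-1],[0,0,0],[0,0,0],[0,0,0],[0,0,0],[0,0,0],[0,0,0],[0,0,0],[0,0,0],[0,0,0]]' --rotation '[[0,0,0],[0,0,0],[0,0,0],[0,0,0],[0,0,0],[0,0,0],[0,0,0],[0,0,0],[0,0,0],[0,0,0]]' --grip 1

```text
t: 3.35
position: [0.4382, 0.0765, 0.0096]
tool_rot: [-2.678, -1.642, 0.0]
force: [-0.1, 0.1, 0.4]
finger_gap: 0.0318
finger_force: 30.0
```

>>> arm_command --offset '[[0,0,20],[0,0,30],[18,40,0],[18,40,0],[18,40,0],[18,40,0],[14,30,0],[5.5,9,-10],[0,0,-15],[0,0,-10],[0,0,-5],[0,0,0]]' --rotation '[[0,0,0],[0,0,0],[0,0,-2.05],[0,0,-2.05],[0,0,-2.05],[0,0,-2.05],[0,0,0],[0,0,0],[0,0,0],[0,0,0],[0,0,0],[0,0,0]]'

```text
t: 4.55
position: [0.529, 0.2734, 0.0185]
tool_rot: [2.789, 1.444, -0.004]
force: [0.2, -0.1, -0.8]
finger_gap: 0.0319
finger_force: 30.0
```

Run:
```python
from h import *
im=shot('wrist','w2'); s=ctrl.state();print(s['position']*1000, s['tool_rot'],s['finger_gap'])
```

```text
[529.50948513 274.03572766  19.24690485] [ 2.78927408e+00  1.44458067e+00 -1.94246570e-03] 0.031769813368004114
```

View pics/w2.png

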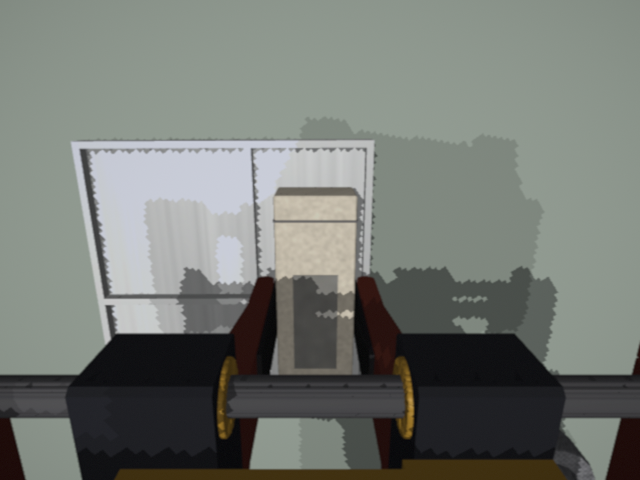

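The carton lies square in the long compartment between the divider (about column 258) and the rim (about 365). I'll lower it and release.

>>> arm_command --offset '[[0,1,-4],[0,0,-2],[0,0,-0.5],[0,0,0]]' --rotation '[[0,0,0],[0,0,0],[0,0,0],[0,0,0]]'

```text
t: 5.0
position: [0.5298, 0.2764, 0.0132]
tool_rot: [2.789, 1.446, 0.0]
force: [-0.3, 0.8, -0.9]
finger_gap: 0.032
finger_force: 30.0
```

>>> arm_command --offset '[[0,0,0],[0,0,0],[0,0,0],[0,0,0],[0,0,0]]' --rotation '[[0,0,0],[0,0,0],[0,0,0],[0,0,0],[0,0,0]]' --grip 0.45

```text
t: 5.5
position: [0.5298, 0.2764, 0.0132]
tool_rot: [2.789, 1.446, 0.0]
force: [-0.0, -0.0, 0.2]
finger_gap: 0.0484
finger_force: 0.0
```

>>> arm_command --offset '[[0,0,15],[0,0,30],[0,0,40],[2,-20,0],[4,-40,0],[4,-40,0]]' --rotation '[[0,0,0],[0,0,0],[0,0,0],[0,0,-6],[0,0,-7],[0,0,-7]]'

```text
t: 6.1
position: [0.54, 0.1762, 0.0998]
tool_rot: [-2.999, -0.936, -0.003]
force: [0.8, -0.2, -1.1]
finger_gap: 0.0488
finger_force: 0.0
```

Run:
```python
from h import *
s=ctrl.state();print(s['position']*1000, s['tool_rot'],s['finger_gap'],s['joints'])
```

```text
[540.02630859 176.22163184  99.79280797] [-2.99865303 -0.93553802 -0.00309592] 0.04880582490169713 [-0.12709644  0.4774502  -0.35930211  1.84434674  0.21552172  0.85578001
 -1.55728151]
```

>>> arm_command --offset '[[2.5,-16,0],[2.5,-16,0],[2.5,-16,0],[2.5,-16,0],[2.5,-16,0],[2.5,-16,0],[2.5,-16,0],[2.5,-16,0],[2.5,-16,0],[2.5,-16,0],[2.5,-16,0],[0,-17.5,0]]' --rotation '[[0,0,8.5],[0,0,8.5],[0,0,8.5],[0,0,8.5],[0,0,8.5],[0,0,8.5],[0,0,8.5],[0,0,8.5],[0,0,8.5],[0,0,8.5],[0,0,8.5],[0,0,8.5]]' --grip 0

```text
t: 7.3
position: [0.5678, -0.0177, 0.0994]
tool_rot: [1.146, 2.924, 0.0]
force: [0.1, -0.9, 0.3]
finger_gap: 0.0878
finger_force: 0.0
```

>>> arm_command --offset '[[0,0,-5],[0,0,-20],[0,0,-25],[0,0,-20],[0,0,-10],[0,0,-5],[0,0,0],[0,0,0]]' --rotation '[[0,0,8.2],[0,0,0],[0,0,0],[0,0,0],[0,0,0],[0,0,0],[0,0,0],[0,0,0]]'

```text
t: 8.1
position: [0.568, -0.0169, 0.0141]
tool_rot: [0.943, 2.995, 0.001]
force: [0.4, 0.1, 0.3]
finger_gap: 0.0876
finger_force: 0.0
```

Run:
```python
from h import *
im=shot('wrist','w3'); s=ctrl.state();print(s['position']*1000, s['tool_rot'],s['joints'],s['force'])
```

```text
[567.99829583 -16.95920873  14.20187315] [9.43419074e-01 2.99503301e+00 5.70220040e-04] [ 0.45875082  0.69072944 -0.70536613  1.87619685  0.61262921  0.80201121
  0.38457752] [0.09765421 0.11882787 0.2121187 ]
```

View pics/w3.png

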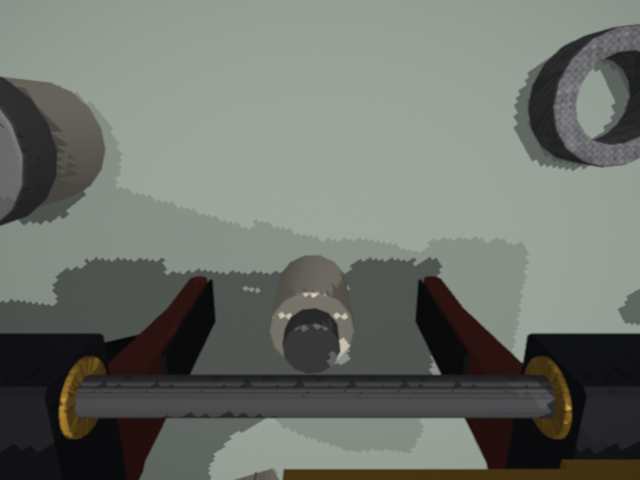

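The stout bottle (column 312, cap at row 340) is centred between the fingers, so I'll close.

>>> arm_command --offset '[[0,0,0],[0,0,0],[0,0,0],[0,0,0],[0,0,0],[0,0,0],[0,0,0],[0,0,0]]' --rotation '[[0,0,0],[0,0,0],[0,0,0],[0,0,0],[0,0,0],[0,0,0],[0,0,0],[0,0,0]]' --grip 1

```text
t: 8.95
position: [0.5673, -0.0171, 0.0131]
tool_rot: [-0.944, -2.996, 0.0]
force: [-0.1, -0.2, 0.2]
finger_gap: 0.0313
finger_force: 30.0
```

>>> arm_command --offset '[[0,0,20],[0,0,40],[-6.8,20,0],[-13.5,37.5,0],[-13.5,37.5,0],[-13.5,37.5,0],[-13.5,37.5,0],[-13.5,37.5,0],[-13.5,37.5,0],[-13.5,37.5,0],[-6.5,17.5,0],[0,0,-10]]' --rotation '[[0,0,0],[0,0,0],[0,0,0],[0,0,0],[0,0,0],[0,0,0],[0,0,0],[0,0,0],[0,0,0],[0,0,0],[0,0,0],[0,0,0]]'

```text
t: 10.15
position: [0.4584, 0.287, 0.0642]
tool_rot: [0.936, 2.998, 0.005]
force: [1.0, 0.0, 0.1]
finger_gap: 0.0317
finger_force: 30.0
```

>>> arm_command --offset '[[0,0,-20],[0,0,-15],[0,0,0]]' --rotation '[[0,0,0],[0,0,0],[0,0,0]]'

```text
t: 10.45
position: [0.4587, 0.2807, 0.0257]
tool_rot: [-0.945, -2.994, 0.005]
force: [0.2, 0.1, -0.2]
finger_gap: 0.0317
finger_force: 30.0
```

Run:
```python
from h import *
im=shot('wrist','w4'); s=ctrl.state();print(s['position']*1000, s['tool_rot'],s['finger_gap'],s['joints'],s['force'])
```

```text
[459.11411573 281.4741537   26.91355352] [-0.94499744 -2.9943582   0.00341374] 0.03121758655144422 [-0.08682352  0.64306437 -0.73886192  1.93869202  0.60036914  0.79571189
 -0.20538526] [-0.00693894 -0.01635799  0.98600212]
```

View pics/w4.png

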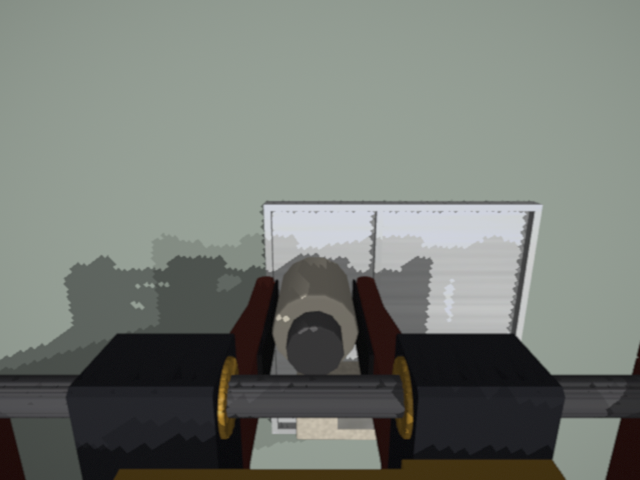

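The stout bottle is over its compartment, between the rim (column 268) and the divider (column 375). I'll lower it.

>>> arm_command --offset '[[0,0,-6],[0,0,-4],[0,0,0],[0,0,0]]' --rotation '[[0,0,0],[0,0,0],[0,0,0],[0,0,0]]'

```text
t: 10.9
position: [0.4596, 0.283, 0.0184]
tool_rot: [0.944, 2.996, 0.0]
force: [0.4, -0.1, -0.1]
finger_gap: 0.0317
finger_force: 30.0
```

>>> arm_command --offset '[[0,0,-1.7],[0,0,0],[0,0,0]]' --rotation '[[0,0,0],[0,0,0],[0,0,0]]'

```text
t: 11.2
position: [0.4595, 0.283, 0.0165]
tool_rot: [0.944, 2.996, 0.0]
force: [-0.7, 0.2, -0.3]
finger_gap: 0.0315
finger_force: 30.0
```

>>> arm_command --offset '[[0,0,0],[0,0,0],[0,0,0],[0,0,0]]' --rotation '[[0,0,0],[0,0,0],[0,0,0],[0,0,0]]' --grip 0.42

```text
t: 11.6
position: [0.4595, 0.2829, 0.0165]
tool_rot: [0.944, 2.996, 0.0]
force: [0.1, 0.9, 0.3]
finger_gap: 0.0511
finger_force: 0.0
```

>>> arm_command --offset '[[0,0,10],[0,0,30],[0,0,40],[0,0,30]]' --rotation '[[0,0,0],[0,0,0],[0,0,0],[0,0,0]]'

```text
t: 12.0
position: [0.4595, 0.2835, 0.129]
tool_rot: [0.943, 2.996, 0.002]
force: [0.2, 0.8, -0.1]
finger_gap: 0.0507
finger_force: 0.0
```

>>> arm_command --offset '[[-1,-20,0],[-1,-35,0],[-1,-35,0],[-1,-35,0],[-1,-35,0],[-1,-35,0],[-1,-35,0],[-1,-35,0],[-1,-35,0],[0,-35,0],[0,-17.7,0],[0,0,-20]]' --rotation '[[0,0,-8.2],[0,0,-8.2],[0,0,-8.2],[0,0,-8.2],[0,0,-8.2],[0,0,-8.2],[0,0,-8.2],[0,0,-8.2],[0,0,-8.2],[0,0,-8.2],[0,0,-8],[0,0,0]]' --grip 0

```text
t: 13.2
position: [0.4522, -0.0729, 0.1087]
tool_rot: [2.789, 1.437, 0.005]
force: [0.4, 0.4, -0.4]
finger_gap: 0.0878
finger_force: 0.0
```

>>> arm_command --offset '[[0,0,-20],[0,0,-20],[0,0,-15],[0,0,-10],[0,0,-4],[0,0,0],[0,0,0]]' --rotation '[[0,0,0],[0,0,0],[0,0,0],[0,0,0],[0,0,0],[0,0,0],[0,0,0]]'

```text
t: 13.9
position: [0.451, -0.0697, 0.0381]
tool_rot: [2.786, 1.451, 0.001]
force: [-1.2, 0.3, 0.3]
finger_gap: 0.0876
finger_force: 0.0
```

Run:
```python
from h import *
im=shot('wrist','w5'); s=ctrl.state();print(s['position']*1000, s['tool_rot'],s['finger_gap'],s['joints'],s['force'])
```

```text
[451.02916234 -69.77962609  38.14032456] [2.78555393e+00 1.45108063e+00 1.52260353e-03] 0.08773689908797415 [ 0.37770467  0.42857329 -0.4007537   2.14542916  0.28477531  0.61597396
 -0.83474996] [ 0.265386   -0.55460931 -0.22130689]
```

View pics/w5.png

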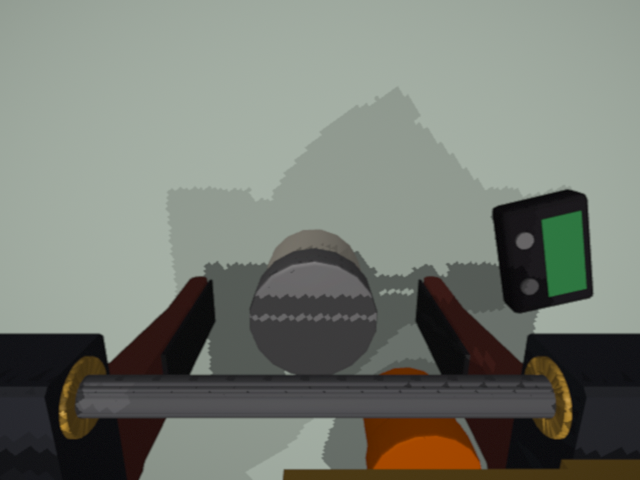

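The grey jar lid (centre 313,310) is between the fingers, and the orange jar sits clear at the lower right. I'll close.

>>> arm_command --offset '[[0,0,-1],[0,0,0],[0,0,0],[0,0,0],[0,0,0],[0,0,0],[0,0,0]]' --rotation '[[0,0,0],[0,0,0],[0,0,0],[0,0,0],[0,0,0],[0,0,0],[0,0,0]]' --grip 1

```text
t: 14.65
position: [0.4505, -0.0698, 0.0365]
tool_rot: [2.786, 1.451, -0.0]
force: [-0.0, 0.3, 1.4]
finger_gap: 0.0514
finger_force: 30.0
```

>>> arm_command --offset '[[0,0,20],[0,0,35],[0,10,35],[4,40,0],[5,45,0],[5,45,0],[5,45,0],[5,45,0],[5,45,0],[5,45,0],[5,40,0],[4,30,0]]' --rotation '[[0,0,0],[0,0,0],[0,0,0],[0,0,0],[0,0,0],[0,0,0],[0,0,0],[0,0,0],[0,0,0],[0,0,0],[0,0,0],[0,0,0]]'

```text
t: 15.85
position: [0.4929, 0.3233, 0.1262]
tool_rot: [-2.784, -1.454, 0.0]
force: [0.1, -0.2, -0.7]
finger_gap: 0.0514
finger_force: 30.0
```

>>> arm_command --offset '[[1,12.6,0],[0,0,-10],[0,0,-20],[0,0,-20],[0,0,-15],[0,0,-8],[0,0,0]]' --rotation '[[0,0,0],[0,0,0],[0,0,0],[0,0,0],[0,0,0],[0,0,0],[0,0,0]]'

```text
t: 16.55
position: [0.4941, 0.3314, 0.0522]
tool_rot: [2.786, 1.45, -0.004]
force: [-0.2, 0.0, -0.5]
finger_gap: 0.0515
finger_force: 30.0
```

Run:
```python
from h import *
im=shot('wrist','w6'); s=ctrl.state();print(s['position']*1000, s['tool_rot'],s['finger_gap'],s['joints'],s['force'])
```

```text
[494.51530178 332.11404158  53.19843793] [ 2.78652352e+00  1.45031589e+00 -1.19432156e-03] 0.05138975988506434 [-0.31326852  0.60776886 -0.4954527   1.79630882  0.37571811  0.83302582
 -1.60140452] [-0.38853476  0.09887053 -1.44326173]
```

View pics/w6.png

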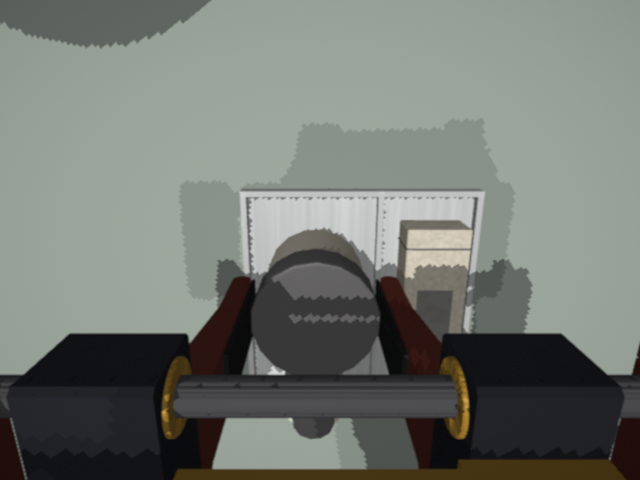

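The jar is over the largest compartment (columns 250–378), with the carton clear at the right and the stout bottle behind. I'll lower it.

>>> arm_command --offset '[[0,0,-7],[0,0,-5],[0,0,-1.5],[0,0,0],[0,0,0]]' --rotation '[[0,0,0],[0,0,0],[0,0,0],[0,0,0],[0,0,0]]'

```text
t: 17.1
position: [0.4945, 0.333, 0.0401]
tool_rot: [-2.786, -1.452, -0.0]
force: [0.3, 0.1, -1.0]
finger_gap: 0.0514
finger_force: 30.0
```

>>> arm_command --offset '[[0,0,0],[0,0,0],[0,0,0],[0,0,0]]' --rotation '[[0,0,0],[0,0,0],[0,0,0],[0,0,0]]' --grip 0.2

```text
t: 17.5
position: [0.4946, 0.3329, 0.0401]
tool_rot: [-2.786, -1.451, -0.0]
force: [0.2, 0.2, -1.1]
finger_gap: 0.0704
finger_force: 0.0
```

>>> arm_command --offset '[[0,0,10],[0,0,30],[0,0,40],[0,0,20]]' --rotation '[[0,0,0],[0,0,0],[0,0,0],[0,0,0]]'

```text
t: 17.9
position: [0.4953, 0.334, 0.1438]
tool_rot: [-2.785, -1.452, -0.006]
force: [0.2, 0.3, -0.1]
finger_gap: 0.0697
finger_force: 0.0
```

>>> arm_command --offset '[[6.5,-20,0],[14,-42,0],[14,-42,0],[14,-42,0],[14,-42,0],[14,-42,0],[14,-42,0],[14,-42,0],[14,-42,0],[14,-42,0],[14,-42,0],[8.5,-21,0]]' --rotation '[[0,0,2],[0,0,2],[0,0,2],[0,0,2],[0,0,2],[0,0,2],[0,0,2],[0,0,2],[0,0,2],[0,0,2],[0,0,0],[0,0,0]]' --grip 0

```text
t: 19.1
position: [0.6498, -0.1338, 0.1405]
tool_rot: [2.495, 1.906, -0.001]
force: [0.0, -0.9, -0.7]
finger_gap: 0.088
finger_force: 0.0
```

>>> arm_command --offset '[[0,0,-20],[0,0,-30],[0,0,-30],[0,0,-25],[0,0,-15],[0,0,-8],[0,0,0],[0,0,0]]' --rotation '[[0,0,0],[0,0,0],[0,0,0],[0,0,0],[0,0,0],[0,0,0],[0,0,0],[0,0,0]]'

```text
t: 19.9
position: [0.6503, -0.1282, 0.0131]
tool_rot: [2.491, 1.913, 0.002]
force: [0.9, 0.3, 0.5]
finger_gap: 0.0876
finger_force: 0.0
```

Run:
```python
from h import *
im=shot('wrist','w7'); s=ctrl.state();print(s['position']*1000, s['tool_rot'],s['finger_gap'],s['joints'],s['force'])
```

```text
[ 650.45194509 -128.18426396   13.37228986] [2.49069699e+00 1.91224967e+00 2.17897406e-03] 0.08775251005083169 [ 0.43420401  0.74752856 -0.46745167  1.64054451  0.4191816   0.85269096
 -0.4661292 ] [-0.28905318 -0.45037156  0.37809597]
```

View pics/w7.png

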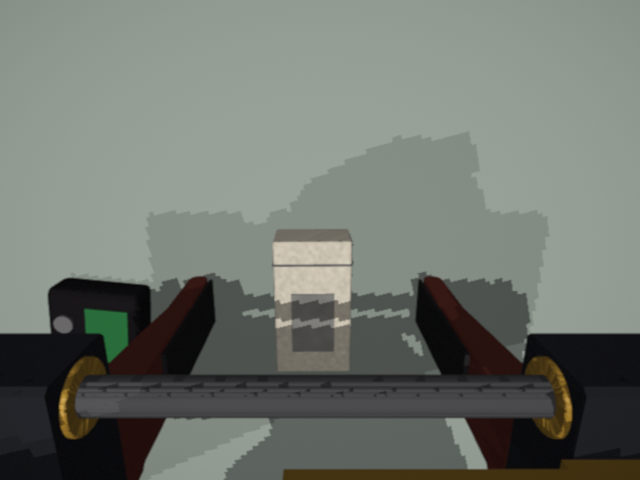

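The short carton (columns 273–352) is aligned and centred, with the timer clear at the left. I'll lower 3.7 mm and close.

>>> arm_command --offset '[[0,0,-3.7],[0,0,0],[0,0,0]]' --rotation '[[0,0,0],[0,0,0],[0,0,0]]'

```text
t: 20.25
position: [0.6496, -0.1282, 0.0086]
tool_rot: [2.492, 1.913, 0.0]
force: [0.3, -0.8, 0.5]
finger_gap: 0.0877
finger_force: 0.0
```

>>> arm_command --offset '[[0,0,0],[0,0,0],[0,0,0],[0,0,0],[0,0,0],[0,0,0],[0,0,0],[0,0,0]]' --rotation '[[0,0,0],[0,0,0],[0,0,0],[0,0,0],[0,0,0],[0,0,0],[0,0,0],[0,0,0]]' --grip 1

```text
t: 21.05
position: [0.6495, -0.1282, 0.0083]
tool_rot: [2.492, 1.913, -0.0]
force: [0.1, 0.2, 0.3]
finger_gap: 0.0318
finger_force: 30.0
```

>>> arm_command --offset '[[0,0,20],[0,0,40],[-12,-16,0],[-23,-32,0],[-23,-32,0],[-23,-32,0],[-23,-32,0],[-23,-32,0],[-11.7,-15.5,-10],[0,0,-20],[0,0,-15],[0,0,0]]' --rotation '[[0,0,0],[0,0,0],[0,0,4.3],[0,0,4.3],[0,0,4.3],[0,0,4.3],[0,0,4.3],[0,0,4.2],[0,0,0],[0,0,0],[0,0,0],[0,0,0]]'

```text
t: 22.25
position: [0.51, -0.3178, 0.0208]
tool_rot: [-2.001, -2.417, -0.0]
force: [-0.5, -0.3, -1.3]
finger_gap: 0.0317
finger_force: 30.0
```

Run:
```python
from h import *
im=shot('wrist','w8'); s=ctrl.state();print(s['position']*1000, s['tool_rot'],s['finger_gap'],s['joints'],s['force'])
```

```text
[ 510.84914187 -317.90216318   22.0739645 ] [-2.00098034e+00 -2.41877021e+00 -8.89097398e-04] 0.03195799992435264 [ 0.88833317  0.68332107 -0.57746321  1.79062091  0.49047549  0.81733101
  0.25789855] [ 0.96779421 -0.32915475  0.04997008]
```

View pics/w8.png

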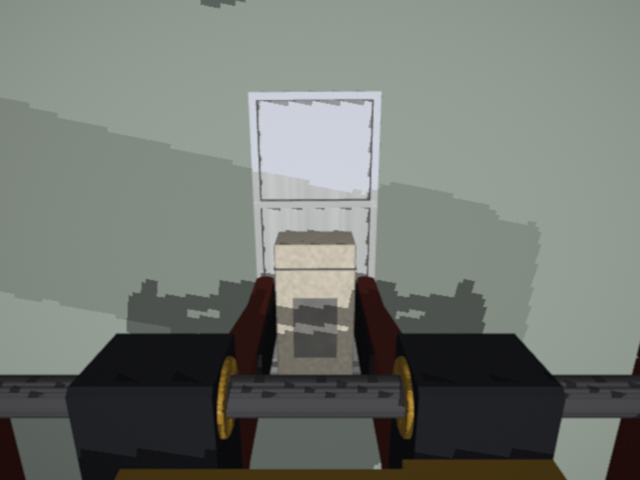

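The short carton is square in the longer compartment, clear of the divider (row 204). I'll lower it.

>>> arm_command --offset '[[0,-1,-6],[0,0,-3.5],[0,0,0],[0,0,0]]' --rotation '[[0,0,0],[0,0,0],[0,0,0],[0,0,0]]'

```text
t: 22.7
position: [0.511, -0.3206, 0.014]
tool_rot: [2.004, 2.419, 0.0]
force: [0.8, 0.5, 0.1]
finger_gap: 0.0317
finger_force: 30.0
```

>>> arm_command --offset '[[0,0,-2],[0,0,0],[0,0,0]]' --rotation '[[0,0,0],[0,0,0],[0,0,0]]'

```text
t: 23.0
position: [0.5108, -0.3208, 0.0118]
tool_rot: [2.004, 2.419, 0.0]
force: [0.3, 0.1, -0.1]
finger_gap: 0.0319
finger_force: 30.0
```

>>> arm_command --offset '[[0,0,0],[0,0,0],[0,0,0],[0,0,0]]' --rotation '[[0,0,0],[0,0,0],[0,0,0],[0,0,0]]' --grip 0.42

```text
t: 23.4
position: [0.5109, -0.3207, 0.0118]
tool_rot: [2.004, 2.419, 0.0]
force: [-0.5, -0.1, -1.2]
finger_gap: 0.0506
finger_force: 0.0
```

>>> arm_command --offset '[[0,0,10],[0,0,30],[0,0,45],[0,0,40]]' --rotation '[[0,0,0],[0,0,0],[0,0,0],[0,0,0]]'

```text
t: 23.8
position: [0.5108, -0.3203, 0.139]
tool_rot: [-2.003, -2.42, -0.001]
force: [1.5, -0.5, -0.0]
finger_gap: 0.051
finger_force: 0.0
```

>>> arm_command --offset '[[7,20,0],[14,40,0],[14,40,0],[14,40,0],[14,40,0],[14,40,0],[14,40,0],[14,40,0],[14,40,0],[14,40,0],[14,40,0],[6.4,22.3,0]]' --rotation '[[0,0,0],[0,0,0],[0,0,0],[0,0,0],[0,0,0],[0,0,0],[0,0,0],[0,0,0],[0,0,0],[0,0,0],[0,0,0],[0,0,0]]' --grip 0

```text
t: 25.0
position: [0.6644, 0.1264, 0.1377]
tool_rot: [-1.999, -2.422, -0.004]
force: [-0.1, -0.8, 0.4]
finger_gap: 0.0877
finger_force: 0.0
```

>>> arm_command --offset '[[0,0,0],[0,0,-20],[0,0,-30],[0,0,-30],[0,0,-25],[0,0,-12],[0,0,0],[0,0,0]]' --rotation '[[0,0,0],[0,0,0],[0,0,0],[0,0,0],[0,0,0],[0,0,0],[0,0,0],[0,0,0]]'

```text
t: 25.8
position: [0.6648, 0.1214, 0.0209]
tool_rot: [2.004, 2.418, 0.001]
force: [-0.1, 0.1, 0.2]
finger_gap: 0.0878
finger_force: 0.0
```

Run:
```python
from h import *
im=shot('wrist','w9'); s=ctrl.state();print(s['position']*1000, s['tool_rot'],s['finger_gap'],s['joints'],s['force'])
```

```text
[665.15379893 121.57413428  21.40061039] [2.00371828 2.41793528 0.00255524] 0.08790855779850588 [ 0.13833495  0.78910037 -0.60366212  1.59434684  0.52930328  0.92452027
 -0.46483633] [-1.40655852e-01 -1.18813970e-01 -1.08659720e-04]
```

View pics/w9.png

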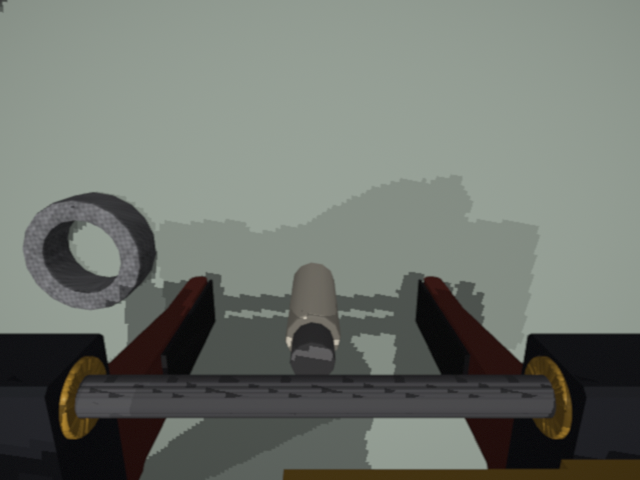

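The tall bottle (column 313) is centred between the fingers, with the tape roll clear. I'll close.

>>> arm_command --offset '[[0,0,-2],[0,0,0],[0,0,0],[0,0,0],[0,0,0],[0,0,0],[0,0,0],[0,0,0],[0,0,0],[0,0,0]]' --rotation '[[0,0,0],[0,0,0],[0,0,0],[0,0,0],[0,0,0],[0,0,0],[0,0,0],[0,0,0],[0,0,0],[0,0,0]]' --grip 1

```text
t: 26.85
position: [0.6642, 0.1216, 0.0177]
tool_rot: [-2.004, -2.419, 0.0]
force: [-0.4, 0.5, -0.7]
finger_gap: 0.0197
finger_force: 30.0
```

>>> arm_command --offset '[[0,0,15],[0,0,30],[0,0,35],[-8.3,-18.9,0],[-16.5,-37.8,0],[-16.5,-37.8,0],[-16.5,-37.8,0],[-16.5,-37.8,0],[-16.5,-37.8,0],[-16.5,-37.8,0],[-16.5,-37.8,0],[-16.5,-37.8,0]]' --rotation '[[0,0,0],[0,0,0],[0,0,0],[0,0,0],[0,0,0],[0,0,0],[0,0,0],[0,0,0],[0,0,0],[0,0,0],[0,0,0],[0,0,0]]'

```text
t: 28.05
position: [0.5234, -0.2012, 0.0991]
tool_rot: [2.003, 2.418, 0.0]
force: [0.9, -0.6, 0.1]
finger_gap: 0.0192
finger_force: 30.0
```

>>> arm_command --offset '[[-16.5,-37.8,0],[-8.5,-19.3,0],[0,0,-10],[0,0,-20],[0,0,-20],[0,0,-10],[0,0,-5],[0,0,0]]' --rotation '[[0,0,0],[0,0,0],[0,0,0],[0,0,0],[0,0,0],[0,0,0],[0,0,0],[0,0,0]]'

```text
t: 28.85
position: [0.4992, -0.256, 0.0327]
tool_rot: [-2.002, -2.42, -0.0]
force: [0.6, 0.7, 0.9]
finger_gap: 0.0194
finger_force: 30.0
```

Run:
```python
from h import *
im=shot('wrist','w10'); s=ctrl.state();print(s['position']*1000, s['tool_rot'],s['finger_gap'],s['joints'],s['force'])
```

```text
[ 499.41718212 -256.26284299   33.14825673] [2.00288290e+00 2.42000152e+00 5.29677280e-04] 0.019220769745756365 [ 0.84475716  0.62145646 -0.61478281  1.88809964  0.49356964  0.7871865
  0.14891881] [0.42890944 0.52075794 0.58885547]
```

View pics/w10.png

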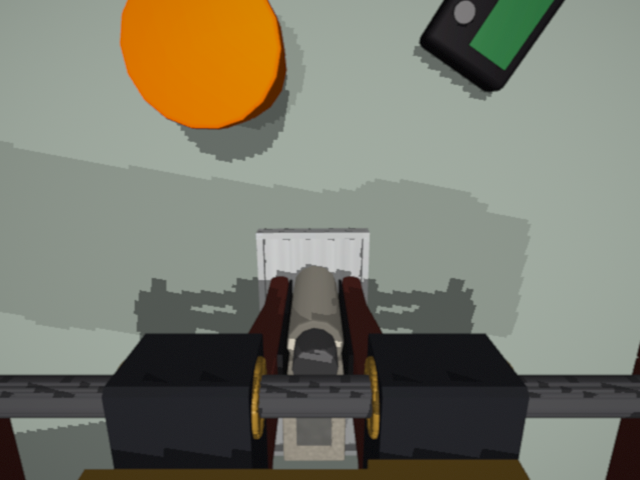

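The tall bottle is over the shorter compartment, centred between its rims (columns 262–365). I'll lower it.

>>> arm_command --offset '[[0,0,-7],[0,0,-4],[0,0,-1],[0,0,0],[0,0,0]]' --rotation '[[0,0,0],[0,0,0],[0,0,0],[0,0,0],[0,0,0]]'

```text
t: 29.4
position: [0.499, -0.2568, 0.0208]
tool_rot: [2.004, 2.419, 0.0]
force: [-1.1, -0.1, -0.9]
finger_gap: 0.0196
finger_force: 30.0
```

>>> arm_command --offset '[[0,0,0],[0,0,0],[0,0,0],[0,0,0]]' --rotation '[[0,0,0],[0,0,0],[0,0,0],[0,0,0]]' --grip 0.55

```text
t: 29.8
position: [0.4989, -0.2568, 0.0208]
tool_rot: [2.004, 2.419, 0.0]
force: [-1.1, 0.7, -0.0]
finger_gap: 0.0395
finger_force: 0.0
```

>>> arm_command --offset '[[0,0,10],[0,0,30],[0,0,40],[0,0,40],[0,0,30],[0,-30,0],[0,-40,0],[0,-40,0],[0,-30,0],[0,0,0],[0,0,0]]' --rotation '[[0,0,0],[0,0,0],[0,0,0],[0,0,0],[0,0,0],[0,0,0],[0,0,0],[0,0,0],[0,0,0],[0,0,0],[0,0,0]]'

```text
t: 30.9
position: [0.4987, -0.3967, 0.171]
tool_rot: [-2.005, -2.418, -0.001]
force: [1.1, 0.9, -0.9]
finger_gap: 0.0397
finger_force: 0.0
```

Run:
```python
from h import *
im=shot('top','top1'); s=ctrl.state();print(s['position']*1000)
c=im['color'][:,:,::-1]
o=np.zeros((600,800,3),'u1');o[:460,:480]=cv2.resize(c[225:340,75:195],None,fx=4,fy=4,interpolation=3); o[:270,480:]=cv2.resize(c[230:311,435:531],(320,270),interpolation=3); o[300:600,480:800]=cv2.resize(c[160:340,200:440],(320,300)); cv2.imwrite('pics/crop2.png',o)
for n,u,r,lo,hi in [('stout',(157,289),20,.049,.062),('jar',(115,280),24,.049,.062),('tall',(455,270),20,.062,.08),('long',(147,265),36,.018,.03),('short',(488,268),26,.018,.03)]:
    P,((cx,cy),(w,h),a),k=blob(im,u,r,lo,hi); print(n,np.round([cx,cy,w,h,a,np.median(P[:,2])],1),k)
```

```text
[ 499.15837817 -395.52677658  171.14362255]
stout [461.6 276.2  17.9   7.    6.   56.4] 46
jar [495.5 330.3  51.5  48.7   2.6  57.4] 815
tall [ 500.1 -255.5   14.    14.3   43.5   71.5] 78
long [532.  277.2  96.4  32.2  54.7  23.8] 1066
short [ 512.3 -320.5   32.4   60.2   11.    23.7] 655
```

View pics/crop2.png

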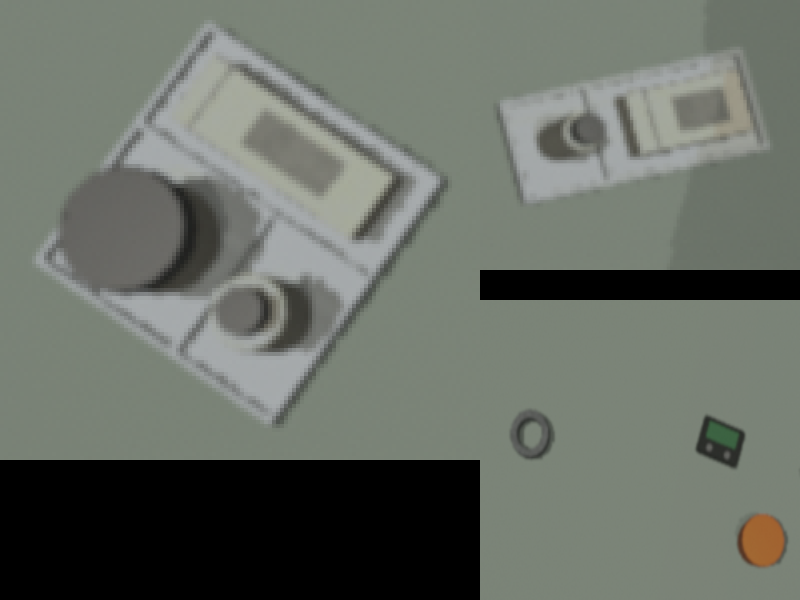

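All five things sit in their compartments at floor height (tops at 24, 24, 56, 57 and 71 mm), and the tape roll, timer and orange jar are undisturbed. I'll hand the job in.

```bash
python3 -c "
from bench import ctrl
print(ctrl.finish_job())"
```

```text
the job is handed in; nothing more can be done
None
```

I made up both kits and handed the job in: all five things are in their own compartments, the bottles and jar standing and the cartons flat, with the tape roll and timer left where they lay; it took about 31 s of the 128 s.

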